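# Clear the drilling station and index the table

## Robot

A 6-joint arm with a two-finger parallel gripper is mounted at the origin on the work surface. World frame = base frame: x ahead of the robot, y to its left, z up, the work surface at z = 0. Lengths are in mm, angles in rad, forces in N, time in s.
With the tool pointing down it reaches from about 300 to 775 mm from the base axis. Payload 14.6 kg.
Tool frame: the origin (TCP) lies where the fingers leave the gripper's body, on its centre line; the fingertips stand 73 mm ahead of it and the grasp point (between the pads) lies 54 mm ahead of it; z points along the fingers, y is the line along which they close (so a half turn about z gives the same grasp; the last joint's range is limited). The gripper opens to 85 mm and grips with 20 to 120 N. Pads are 22 mm wide; open, the fingers measure 114 mm over their backs; the gripper's body (76 mm by 85 mm) begins 54 mm behind the grasp point. The pads swing forward as they close: fully open they stand 13 mm farther back than shut.
Start: joints at [-1.202, 0.3, 1.521, -0, 1.321, -0.067], TCP at [232.167, -498.587, 303.881] pointing down, gripper open.
Joint ranges: [-3.03, 3.03], [-0.79, 2.21], [0.23, 2.52], [-1.04, 4.18], [0, 3.07], [-2.55, 2.55]. Speed limits (rad/s): [2.22, 2.22, 2.57, 3.14, 3.14, 3.14].

## Interface

Orientations are given as a rotation vector (axis times angle).
In Python, from plant import robot gives the robot as it stands.
- The arm moves only by the shell command python3 -m handwheel 'ROWS'. ROWS is JSON, a list of rows, each an object with "dp": the shift along the world's x, y, z in mm, a list of three; "turn": the turn, a rotation vector about the world's x, y, z in degrees, a list of three; "claw": the opening in per cent of the stroke, from 0 (shut) to 100 (fully open). In form: [{"dp": [x, y, z], "turn": [wx, wy, wz], "claw": claw}, ...]. A call has 1 to 10 rows; each row shifts and turns the commanded pose from where the row before left it; what a row does not reach is not made up. A row lasts 1/10 s, in which the tool goes at most 50 mm and 8.59 degrees, less where a joint would pass 70% of its speed; a pose out of reach is approached as far as the arm can. A call is refused whole if a number of a shift passes 50 or a number of a turn 8.59, either way. A call with a gripper value outside its range is refused whole. The fingers move at their own pace and stop on an object; the grip force is fixed at half the most. Time passes only in rows, so rows that do not move let the fingers close. It gives the time, the measured TCP pose, the force, the opening and the grip force at its end, in the units of the state.
- robot.sense(): the state, without advancing time (a new reading comes with each control period).
- robot.snapshot(name): name is "scene" or "top"; returns a dict with "frame" (400x640x3 uint8, red, green, blue), "z_map" (400x640 float32, mm along the optical axis (not along the pixel's ray), 0 where there is no reading), "fx", "fy", "cx", "cy" (pixels), "R" (3x3) and "t" (3): a world point X has camera coordinates R X + t. Camera axes: x right, y down, z forward; pixel columns grow to the right and rows downward; lengths in mm; the calibration is good to about 2 mm. A picture is of the moment at which its call begins.
- robot.close_job(): hands the job in; it is judged then, once.
The state is a dict: "time": time; "joints": joint angles; "qd": joint speeds; "joint_efforts": joint torques, N m; "tool_pos": TCP position; "tool_rot": TCP orientation; "contact_force": force on the tool from outside, world axes, zero at the start; "ft_torque": the same for the moment, N m; "finger_gap": finger opening in mm; "grip_force": force on a finger pad.
Only numpy, scipy, OpenCV 4.12 (cv2) and the standard library are available. Lean on these libraries where they do the work, as an engineer would, in place of code of your own. Each camera call takes 0.05 s, during which the arm holds its last target. There are 200 camera calls.

## Task

A flanged aluminium hub has been left standing under the head of the drilling stand, where the arm of the index table has to come in: take it out and stand it upright in the empty grey tray, setting it down gently and without knocking it against the stand. Then turn the index table by its upright knob one notch counter-clockwise (seen from above), so that the blank on its other arm rests beneath the drill. Leave the other things on the bench where they are.

Things in the scene. Friction and masses are not known exactly. Their poses are not given: they have to be found in the camera images.
- stand: Green drilling stand, fixed. Origin on its index table's vertical axis at bench height; x points away from the robot, y left to the column. In its frame, mm: table disc 170 in diameter, top z 66 (centre nut to 80); column 42 in diameter at (0, 300), 260 high, on a foot 14 high (x -50 to 100, y 250 to 350); base bar 14 high at x 30 to 100, y 0 to 345.
- beam_edge (a point): Middle of the beam's lower edge on the robot's side, at (-25, 170, 165) mm in the stand's frame. The beam, 50 mm wide (x -25 to 25) and 35 mm high, runs from the column to y 95 mm. It leaves no room for a gripper pointing straight down at the hub: come in under it from the robot's side, tool tilted 30 to 45 degrees.
- station (a point): Point on the bench straight below the drill, at (0, 150, 0) mm in the stand's frame. The drill's tip is at z 130 mm, its chuck (32 mm diameter) from z 145 to 165 mm, the motor (48 mm diameter) on the beam up to z 245 mm.
- turntable (a joint): Angle of the index table, rad, counter-clockwise from above positive, 0 at the starting notch. Sprung notches at -1.047, 0, 1.047 and 2.094 (every 60 degrees); 5 to 8 N at the knob leaves one, and the table draws itself into a notch when let go near it. Two arms turn with it, the knob's (22 mm wide, z 52 to 64 mm) and the blank's.
- blank (a point): Centre of the steel blank (68 mm diameter, z 56 to 68 mm, boss to 80 mm) clamped at the end of the other arm, 150 mm from the table's axis. At joint 0 it lies 30 degrees from the stand's x towards its y; one notch on, at 1.047, it is above the station.
- knob_grip (a point): Where to grip the upright black knob, on its axis, 115 mm above the bench and 125 mm from the table's axis; at joint 0 it lies on the stand's -x side. The knob is a cylinder of 24 mm diameter from z 76 to 136 mm, fixed to its arm, and turns with the table.
- hub: Loose aluminium hub standing upright at the station, under the robot-side edge of the beam. Origin at the centre of its underside, z up along its axis. Flange of 70 mm diameter, 10 mm thick, and above it a boss of 40 mm diameter up to z 80 mm. About 0.35 kg.
- tray: Open, empty grey tray, fixed, 160 x 140 mm (x, y) outside and 30 mm high, walls and floor about 4 mm. Origin at the centre of its underside.
- discs: Loose stack of steel discs, 100 mm diameter, 32 mm high, a bystander. Origin at the centre of its underside. Stands near the tray, on either side of it.
- wrench: Loose wrench, 160 mm long, lying flat in front of the stand, a bystander. Origin under its middle.
- jar: Loose small clear jar with steel cap, 48 mm diameter, 55 mm high, a bystander near the column's foot. Origin at the centre of its underside.
Mind the look-alikes: they are no part of the job. Several things look just like the tray: the one meant starts farthest to the robot's left.

How it is judged:
By the outcome, as a careful person would: the job done as asked, in the order asked, and still so for the second after the job is handed in, with the robot touching nothing.
It also fails if it takes over 61 s, if anything falls off the work surface, if the arm or the gripper's body presses on something with over 40 N, if the wrist force passes 120 N, or if a joint passes its speed limit or range.

## Working session

There is one attempt and no reset: what is moved stays moved. The work goes in short steps, Python scripts to look and compute and a shell command to move; the robot and the scene stay as the last step left them, time stands still between calls to the robot, and variables do not carry over. Pictures are saved under pics/ and viewed, at most 10 in all, crops included, and the job is handed in when it is done.

```bash
ls; mkdir -p pics
cat > h.py <<'E'
import numpy as np, cv2, pickle
from plant import robot
def snap(n,f):
    s=robot.snapshot(n); pickle.dump(s,open(f'pics/{f}.pkl','wb')); cv2.imwrite(f'pics/{f}.png',cv2.cvtColor(s['frame'],cv2.COLOR_RGB2BGR)); return s
def load(f): return pickle.load(open(f'pics/{f}.pkl','rb'))
def cloud(s):
    z=s['z_map'].astype(float); v,u=np.mgrid[:z.shape[0],:z.shape[1]]
    P=np.stack([(u-s['cx'])/s['fx']*z,(v-s['cy'])/s['fy']*z,z],-1)
    W=(P-np.array(s['t']))@np.array(s['R']); W[z==0]=np.nan; return W
E
python3 - <<'E'
from h import *
for n in('scene','top'):
    s=snap(n,n+'0'); print(n,s['fx'],s['R'],s['t'])
print(robot.sense())
E
```

```text
pics
scene 443.1695797707562 [[ 0.82874979  0.55949531 -0.01178033]
 [ 0.45107086 -0.68030979 -0.57767956]
 [-0.33122328  0.47343805 -0.81617863]] [-392.7998775  -140.13081035 1332.48405696]
top 433.4179721932983 [[-8.97540533e-03 -9.99958523e-01 -1.54746551e-03]
 [-9.78063665e-01  9.10093415e-03 -2.08107280e-01]
 [ 2.08112731e-01 -3.54327403e-04 -9.78104782e-01]] [ -11.19084997  519.21914456 1408.79131441]
{'time': 0.1, 'joints': array([-1.20159241e+00,  3.00408019e-01,  1.52148419e+00, -1.84031817e-05,
        1.32073165e+00, -6.65732628e-02]), 'qd': array([ 0.00017915, -0.00058164, -0.00191386, -0.00078022,  0.00024866,
       -0.0009462 ]), 'joint_efforts': array([ 1.54559631e-03, -5.44381070e+01, -3.62370014e+01, -8.74514626e-05,
        3.07370959e-03, -2.40885264e-06]), 'tool_pos': array([ 232.12456316, -498.47411617,  303.39687354]), 'tool_rot': array([-3.06631872e+00, -6.78900949e-01,  2.71765915e-04]), 'contact_force': array([ 0.33402737, -0.61931403, -0.43974547]), 'ft_torque': array([ 0.05128244, -0.01656808,  0.00989207]), 'grip_force': 0.0, 'finger_gap': 85.33792824348112}
```

View pics/scene0.png

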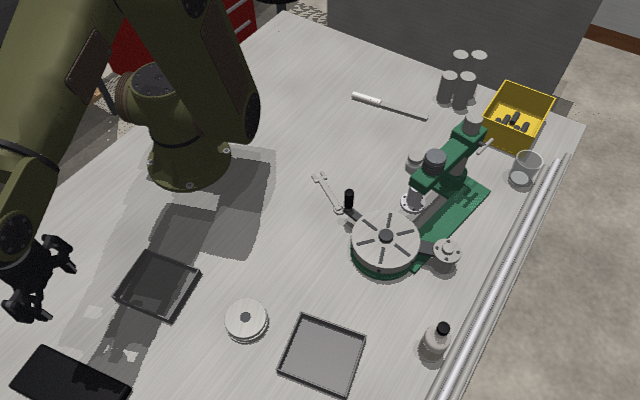

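View pics/top0.png

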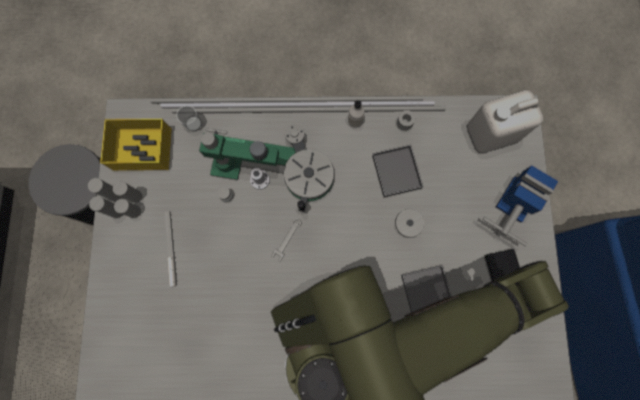

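The scene image shows the disc table at (385,243), hub at (412,202) below the beam, knob at (348,200), and three trays: (322,355), (158,285) and a dark one at (70,375). In the top image the leftmost tray is at (397,171), the table is at (309,173), the hub at (260,178), the knob at (302,206) and the discs at (409,223).

Run:
```python
from h import *
s=load('top0'); W=cloud(s); t=load('scene0'); V=cloud(t)
def p(W,n,u,v): print(n,np.round(W[v,u],1))
p(W,'nut',309,173);p(W,'column top',210,138);p(W,'tray floor',397,171);p(W,'hubtop',258,175);p(W,'knob',302,205);p(W,'disc',409,223);p(W,'motor',258,150)
p(V,'nut',385,236);p(V,'knob',349,192);p(V,'hubflange',405,207);p(V,'tray',322,355);p(V,'coltop',474,118);p(V,'motor',434,156)
def region(W,x,y,r,z0,z1):
    m=(np.hypot(W[...,0]-x,W[...,1]-y)<r)&(W[...,2]>z0)&(W[...,2]<z1); return W[m]
for n,M,(v,u) in(('top',W,(173,318)),('scene',V,(255,400))):
    c=W[173,309]
    q=region(M,c[0],c[1],110,60,71); (x,y),r=cv2.minEnclosingCircle(q[:,:2].astype(np.float32)); print(n,'disc',len(q),np.round([x,y,r,np.median(q[:,2])],1), q.mean(0).round(1))
    k=W[205,302]; q=region(M,k[0],k[1],40,128,142); print(' knob',len(q),q.mean(0).round(1))
    h=W[175,258]; q=region(M,h[0],h[1],60,72,86); print(' hubtop',len(q),q.mean(0).round(1),(q[:,:2].min(0)+q[:,:2].max(0))/2,np.ptp(q,axis=0).round())
    q=region(M,h[0],h[1],60,6,14); print(' flange',len(q),q.mean(0).round(1),q[:,:2].min(0),q[:,:2].max(0))
    T=W[171,397]; q=region(M,T[0],T[1],130,22,35); 
    if len(q): print(' tray',len(q),cv2.minAreaRect(q[:,:2].astype(np.float32)))
    c=W[138,210]; q=region(M,c[0],c[1],60,252,268); print(' col',len(q),q.mean(0).round(1) if len(q) else '')
    c=W[150,258]; q=region(M,c[0],c[1],60,238,252); print(' motor',len(q),q.mean(0).round(1) if len(q) else '')
    c=W[223,409]; q=region(M,c[0],c[1],70,28,36); print(' discs',len(q),q.mean(0).round(1) if len(q) else '')
i=cv2.cvtColor(t['frame'],cv2.COLOR_RGB2BGR)[90:290,310:510]
cv2.imwrite('pics/c1.png',cv2.resize(i,(600,600),interpolation=cv2.INTER_CUBIC))
```

```text
nut [628.4  42.7  79.4]
column top [688.9 333.  254.9]
tray floor [ 657.  -268.2   -2.5]
hubtop [623.7 214.9  77.2]
knob [506.5  62.8 133.8]
disc [ 462.5 -295.4   31.4]
motor [653.2 189.4 244.8]
nut [636.1  40.5  77.8]
knob [513.4  67.8 135.3]
hubflange [621.2 194.    6.5]
tray [ 655.7 -264.3    4.1]
coltop [689.5 335.7 259.5]
motor [659.5 188.9 243.8]
top disc 1700 [629.6  63.9 104.9  65.2] [630.8  46.8  65.2]
 knob 43 [509.2  68.8 134.9]
 hubtop 110 [626.7 221.1  78.9] [626.23354824 220.87057098] [38. 38. 13.]
 flange 133 [618.7 217.1   9.6] [570.46497017 155.1773748 ] [676.83856194 254.65317002]
 tray 243 ((652.4885864257812, -264.28753662109375), (161.2833709716797, 141.20382690429688), 12.494060516357422)
 col 147 [684.3 340.  258.3]
 motor 182 [657.6 192.7 243.6]
 discs 502 [ 462.2 -296.4   31.7]
scene disc 3196 [627.9  57.9 108.3  64.8] [636.1  42.1  64.8]
 knob 67 [512.8  66.9 133.6]
 hubtop 32 [628.6 205.2  76.1] [627.37544447 207.26376219] [31. 13. 10.]
 flange 212 [633.5 210.7   9.2] [595.37112515 185.28725998] [665.11525858 253.61464095]
 tray 625 ((654.8339233398438, -264.85772705078125), (160.41864013671875, 140.81298828125), 13.075353622436523)
 col 194 [688.3 336.8 258.2]
 motor 279 [662.  189.9 243.1]
 discs 1259 [ 466.5 -298.8   31.2]
```

View pics/c1.png

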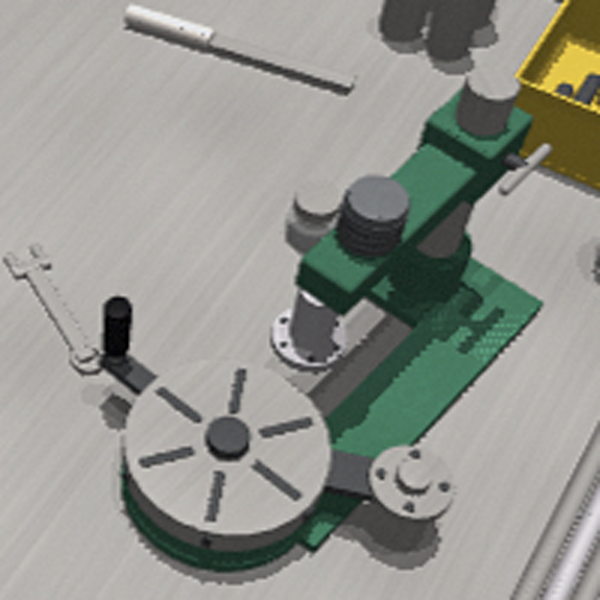

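Run:
```python
from h import *
for n in('top0','scene0'):
    W=cloud(load(n))
    m=(abs(W[...,0]-590)<70)&(abs(W[...,1]-290)<55)&(W[...,2]>44)&(W[...,2]<62)
    q=W[m]; print(n,len(q),q.mean(0).round(1),(q[:,:2].min(0)+q[:,:2].max(0))/2,np.ptp(q,axis=0).round())
    m=(abs(W[...,0]-620)<60)&(abs(W[...,1]-215)<45)&(W[...,2]>7)&(W[...,2]<12.5); q=W[m]
    # hub boss side points
    m=(np.hypot(W[...,0]-628,W[...,1]-219)<32)&(W[...,2]>20)&(W[...,2]<75);b=W[m]
    # circle fit of boss side, r=20
    from scipy.optimize import least_squares
    if len(b)>5:
        r=least_squares(lambda c:np.hypot(b[:,0]-c[0],b[:,1]-c[1])-20,[628,219],loss='soft_l1'); print(' boss fit',r.x,len(b))
```

```text
top0 120 [582.3 330.5  53.7] [603.79598339 290.6962294 ] [112. 109.  17.]
 boss fit [628.26381536 222.62541573] 63
scene0 132 [572.8 328.7  52.4] [571.73451545 328.72461995] [42. 32. 15.]
 boss fit [629.77524662 221.91087693] 184
```

```bash
python3 -m handwheel '[{"dp":[25,45,0],"turn":[0,0,0],"claw":75},{"dp":[25,45,0],"turn":[0,0,0],"claw":75},{"dp":[20,45,0],"turn":[0,0,0],"claw":75},{"dp":[20,45,0],"turn":[0,0,0],"claw":75},{"dp":[15,45,0],"turn":[0,0,0],"claw":75},{"dp":[15,45,0],"turn":[0,0,0],"claw":75},{"dp":[15,45,0],"turn":[0,0,0],"claw":75},{"dp":[10,45,0],"turn":[0,0,0],"claw":75},{"dp":[10,45,0],"turn":[0,0,0],"claw":75},{"dp":[10,45,0],"turn":[0,0,0],"claw":75}]'
```

```text
time: 1.1
tool_pos: [395.6, -49.3, 303.9]
tool_rot: [3.067, 0.679, 0.0]
contact_force: [0.3, -0.4, -0.3]
finger_gap: 64.1
grip_force: 0.0
```

```bash
python3 -m handwheel '[{"dp":[15,36,0],"turn":[0,0,-5],"claw":75},{"dp":[15,36,0],"turn":[2.74,-7.52,0],"claw":75},{"dp":[15,36,0],"turn":[2.74,-7.52,0],"claw":75},{"dp":[15,36,-15],"turn":[2.74,-7.52,0],"claw":75},{"dp":[15,36,-15],"turn":[2.74,-7.52,0],"claw":75},{"dp":[14,38,-24],"turn":[2.74,-7.52,0],"claw":75},{"dp":[0,0,0],"turn":[0,0,0],"claw":75}]'
python3 - <<'E'
from h import *
from scipy.spatial.transform import Rotation as R
s=robot.sense(); M=R.from_rotvec(s['tool_rot']).as_matrix(); print(M.round(3),s['tool_pos'],s['joints'].round(2),s['finger_gap'])
E
```

```text
time: 1.8
tool_pos: [482.9, 165.6, 248.7]
tool_rot: [-2.809, -0.498, -1.002]
contact_force: [-1.3, -0.9, 0.4]
finger_gap: 64.3
grip_force: 0.0
[[ 0.727  0.344  0.594]
 [ 0.266 -0.939  0.218]
 [ 0.633 -0.001 -0.774]] [482.88956679 165.5688195  248.66629099] [0.23 0.08 2.02 0.21 0.36 1.28] 64.29971321559196
```

```bash
python3 -m handwheel '[{"dp":[1,1,-40],"turn":[0,0,0],"claw":75},{"dp":[1,2,-40],"turn":[0,0,0],"claw":75},{"dp":[0,0,-40],"turn":[0,0,0],"claw":75},{"dp":[0,0,-30],"turn":[0,0,0],"claw":75},{"dp":[20,7,0],"turn":[0,0,0],"claw":75},{"dp":[20,7,0],"turn":[0,0,0],"claw":75},{"dp":[0,0,0],"turn":[0,0,0],"claw":75},{"dp":[0,0,0],"turn":[0,0,0],"claw":75}]'
python3 - <<'E'
from h import *
t=snap('scene','s1'); print(robot.sense()['tool_pos'])
i=cv2.cvtColor(t['frame'],cv2.COLOR_RGB2BGR)[90:290,310:510]
cv2.imwrite('pics/c2.png',cv2.resize(i,(600,600),interpolation=cv2.INTER_CUBIC))
E
```

```text
time: 2.6
tool_pos: [526.2, 183.3, 143.1]
tool_rot: [-2.791, -0.502, -1.001]
contact_force: [-0.2, 0.2, 0.3]
finger_gap: 64.3
grip_force: 0.0
[525.92515598 183.21173018 143.08169384]
```

View pics/c2.png

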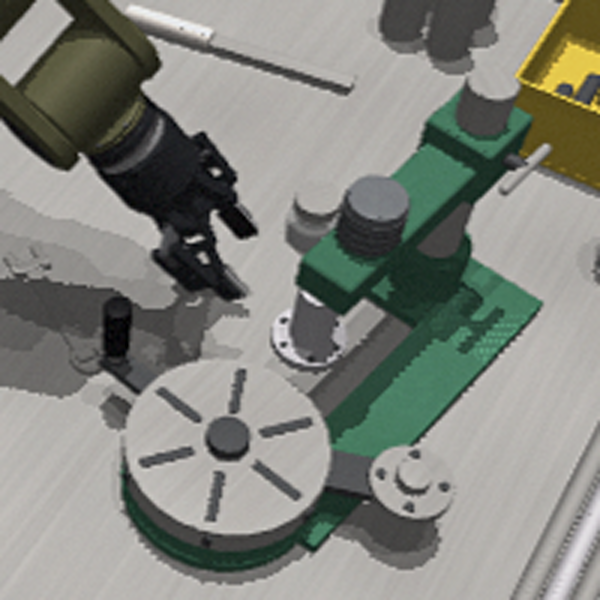

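```bash
python3 -m handwheel '[{"dp":[0,0,-15],"turn":[0,0,0],"claw":75},{"dp":[0,0,-15],"turn":[0,0,0],"claw":75},{"dp":[0,0,-15],"turn":[0,0,0],"claw":75},{"dp":[0,0,0],"turn":[0,0,0],"claw":75},{"dp":[0,0,0],"turn":[0,0,0],"claw":75}]'
python3 - <<'E'
from h import *
from scipy.spatial.transform import Rotation as R
s=robot.sense(); M=R.from_rotvec(s['tool_rot']).as_matrix(); print(M.round(3),s['tool_pos'],s['joints'].round(2)); print(np.array([629,221.5,58])-52*M[:,2]-s['tool_pos'])
E
```

```text
time: 3.15
tool_pos: [526.2, 183.9, 107.3]
tool_rot: [-2.788, -0.503, -1.003]
contact_force: [0.0, -0.5, -0.0]
finger_gap: 64.0
grip_force: 0.0
[[ 0.723  0.354  0.593]
 [ 0.264 -0.935  0.237]
 [ 0.639 -0.015 -0.769]] [526.20163161 183.92065036 107.27498221] [0.24 0.45 1.98 1.26 0.09 0.23]
[71.93660673 25.23878751 -9.28420585]
```

```bash
python3 -m handwheel '[{"dp":[0,0,0],"turn":[-0.9,2.5,-0.8],"claw":75},{"dp":[0,0,0],"turn":[-0.9,2.5,-0.8],"claw":75},{"dp":[0,0,0],"turn":[-0.8,2.5,-0.8],"claw":75},{"dp":[0,0,0],"turn":[0,0,0],"claw":75},{"dp":[0,0,0],"turn":[0,0,0],"claw":75},{"dp":[0,0,0],"turn":[0,0,0],"claw":75}]'
cat > st.py <<'E'
from h import *
import sys
from scipy.spatial.transform import Rotation as R
s=robot.sense(); M=R.from_rotvec(s['tool_rot']).as_matrix(); d=M[:,2]
print('tilt',np.degrees(np.arccos(-d[2])).round(1),'yaw',np.degrees(np.arctan2(d[1],d[0])).round(1),'y',M[:,1].round(3),s['tool_pos'].round(1),s['joints'].round(2),s['contact_force'].round(1),s['finger_gap'].round(1))
if len(sys.argv)>3: print('go',(np.array(list(map(float,sys.argv[1:4])))-52*d-s['tool_pos']).round(1))
E
python3 st.py 629 221.5 58
```

```text
time: 3.75
tool_pos: [525.9, 186.5, 107.3]
tool_rot: [-2.822, -0.488, -0.916]
contact_force: [-0.4, -0.6, -0.7]
finger_gap: 63.8
grip_force: 0.0Traceback (most recent call last):
  File "st.py", line 5, in <module>
    print('tilt',np.degrees(np.arccos(-d[2])).round(1),'yaw',np.degrees(np.arctan2(d[1],d[0])).round(1),'y',M[:,1].round(3),s['tool_pos'].round(1),s['joints'].round(2),s['contact_force'].round(1),s['finger_gap'].round(1))
                                                                                                                                                                                                    ^^^^^^^^^^^^^^^^^^^^^
AttributeError: 'float' object has no attribute 'round'
```

```bash
sed -i "s/s\['finger_gap'\].round(1)/s['finger_gap'],s['grip_force'],s['time']/" st.py; python3 st.py 629 221.5 58
```

```text
tilt 36.3 yaw 22.3 y [ 0.344 -0.939 -0.027] [525.9 186.5 107.3] [0.25 0.45 1.95 0.63 0.14 0.88] [-0.4 -0.6 -0.7] 63.75785184246686 0.0 3.75
go [74.6 23.4 -7.4]
```

```bash
cat >> st.py <<'E'
if len(sys.argv)>5:
    t,p=np.radians(list(map(float,sys.argv[4:6]))); dd=np.array([np.sin(t)*np.cos(p),np.sin(t)*np.sin(p),-np.cos(t)]); y=np.array([np.sin(p),-np.cos(p),0])
    T=np.stack([np.cross(y,dd),y,dd],1); print('turn',np.degrees(R.from_matrix(T@M.T).as_rotvec()).round(1),'go after',(np.array(list(map(float,sys.argv[1:4])))-52*dd-s['tool_pos']).round(1))
E
python3 st.py 629 221.5 58 31 19.5
```

```text
tilt 36.3 yaw 22.3 y [ 0.344 -0.939 -0.027] [525.9 186.5 107.3] [0.25 0.45 1.95 0.63 0.14 0.88] [-0.4 -0.6 -0.7] 63.75785184246686 0.0 3.75
go [74.6 23.4 -7.4]
turn [-3.3  4.4 -0.6] go after [77.8 26.1 -4.7]
```

```bash
python3 -m handwheel '[{"dp":[0,0,0],"turn":[-1,1.3,-0.2],"claw":75},{"dp":[0,0,0],"turn":[-1,1.3,-0.2],"claw":75},{"dp":[0,0,0],"turn":[-1,1.3,-0.2],"claw":75},{"dp":[0,0,0],"turn":[-0.3,0.5,0],"claw":75},{"dp":[10,3.4,-1],"turn":[0,0,0],"claw":75},{"dp":[10,3.4,-1],"turn":[0,0,0],"claw":75},{"dp":[10,3.4,-1],"turn":[0,0,0],"claw":75},{"dp":[0,0,0],"turn":[0,0,0],"claw":75},{"dp":[0,0,0],"turn":[0,0,0],"claw":75}]'
python3 st.py 629 221.5 58 31 19.5
```

```text
time: 4.65
tool_pos: [556.0, 196.7, 103.7]
tool_rot: [-2.902, -0.498, -0.803]
contact_force: [-0.0, 1.0, -1.0]
finger_gap: 63.9
grip_force: 0.0
tilt 30.9 yaw 19.4 y [ 0.333 -0.943  0.001] [556.  196.7 103.7] [0.27 0.51 1.83 0.14 0.27 1.37] [-0.  1. -1.] 63.88407801641871 0.0 4.65
go [47.8 15.9 -1.1]
turn [ 0.1 -0.1  0.1] go after [47.7 15.8 -1.1]
```

```bash
python3 -m handwheel '[{"dp":[10,3.3,0],"turn":[0,0,0],"claw":75},{"dp":[10,3.3,0],"turn":[0,0,0],"claw":75},{"dp":[10,3.3,0],"turn":[0,0,0],"claw":75},{"dp":[10,3.3,0],"turn":[0,0,0],"claw":75},{"dp":[8,2.8,-1],"turn":[0,0,0],"claw":75},{"dp":[0,0,0],"turn":[0,0,0],"claw":75},{"dp":[0,0,0],"turn":[0,0,0],"claw":75}]'
python3 st.py 629 221.5 58
python3 - <<'E'
from h import *
t=snap('scene','s2')
i=cv2.cvtColor(t['frame'],cv2.COLOR_RGB2BGR)[130:230,330:480]
cv2.imwrite('pics/c3.png',cv2.resize(i,(750,500),interpolation=cv2.INTER_CUBIC))
E
```

```text
time: 5.35
tool_pos: [603.9, 212.7, 102.8]
tool_rot: [-2.902, -0.498, -0.803]
contact_force: [-0.4, 0.0, 0.5]
finger_gap: 64.4
grip_force: 0.0
tilt 30.9 yaw 19.4 y [ 0.333 -0.943  0.001] [603.9 212.7 102.8] [0.27 0.59 1.69 0.11 0.33 1.41] [-0.4  0.   0.5] 64.38764401227974 0.0 5.35
go [-0.1 -0.1 -0.2]
```

View pics/c3.png

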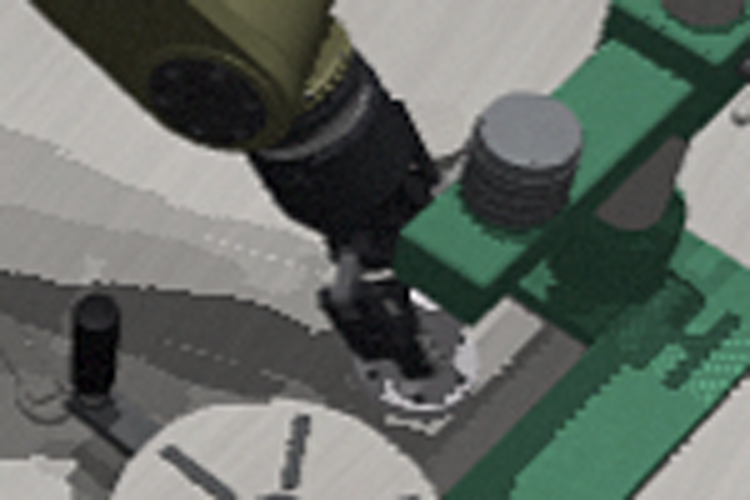

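The gripper is around the hub boss, with the finger at (410,330) in the crop. Nothing is touching the beam, so I close the fingers in steps.

```bash
python3 -m handwheel '[{"dp":[0,0,0],"turn":[0,0,0],"claw":60},{"dp":[0,0,0],"turn":[0,0,0],"claw":55},{"dp":[0,0,0],"turn":[0,0,0],"claw":51},{"dp":[0,0,0],"turn":[0,0,0],"claw":48},{"dp":[0,0,0],"turn":[0,0,0],"claw":45},{"dp":[0,0,0],"turn":[0,0,0],"claw":40},{"dp":[0,0,0],"turn":[0,0,0],"claw":20},{"dp":[0,0,0],"turn":[0,0,0],"claw":0},{"dp":[0,0,0],"turn":[0,0,0],"claw":0}]'; python3 st.py
```

```text
time: 6.3
tool_pos: [604.1, 212.8, 103.4]
tool_rot: [-2.902, -0.498, -0.805]
contact_force: [-4.5, 0.2, 5.6]
finger_gap: 38.8
grip_force: 60.1
tilt 31.0 yaw 19.4 y [ 0.333 -0.943  0.001] [604.1 212.8 103.4] [0.27 0.59 1.69 0.11 0.33 1.41] [-4.5  0.2  5.6] 38.7839734616847 60.1311457157135 6.3
```

```bash
python3 -m handwheel '[{"dp":[0,0,3],"turn":[0,0,0],"claw":0},{"dp":[0,0,5],"turn":[0,0,0],"claw":0},{"dp":[0,0,6],"turn":[0,0,0],"claw":0},{"dp":[-4,-1,4],"turn":[0,0,0],"claw":0},{"dp":[-10,-3.4,2],"turn":[0,0,0],"claw":0},{"dp":[-14,-5,0],"turn":[0,0,0],"claw":0},{"dp":[-14,-5,0],"turn":[0,0,0],"claw":0},{"dp":[-14,-5,5],"turn":[0,0,0],"claw":0},{"dp":[-14,-5,10],"turn":[0,0,0],"claw":0},{"dp":[-14,-5,15],"turn":[0,0,0],"claw":0}]'; python3 st.py
python3 - <<'E'
from h import *
t=snap('scene','s3')
i=cv2.cvtColor(t['frame'],cv2.COLOR_RGB2BGR)[110:260,310:510]
cv2.imwrite('pics/c4.png',cv2.resize(i,(800,600),interpolation=cv2.INTER_CUBIC))
E
```

```text
time: 7.3
tool_pos: [518.9, 182.9, 153.0]
tool_rot: [-2.903, -0.498, -0.802]
contact_force: [-0.6, 1.1, -3.7]
finger_gap: 38.6
grip_force: 60.6
tilt 30.9 yaw 19.4 y [ 0.333 -0.943  0.001] [518.9 182.9 153. ] [0.26 0.35 1.92 0.12 0.34 1.39] [-0.6  1.1 -3.7] 38.61247141294335 60.61991214752197 7.3
```

View pics/c4.png

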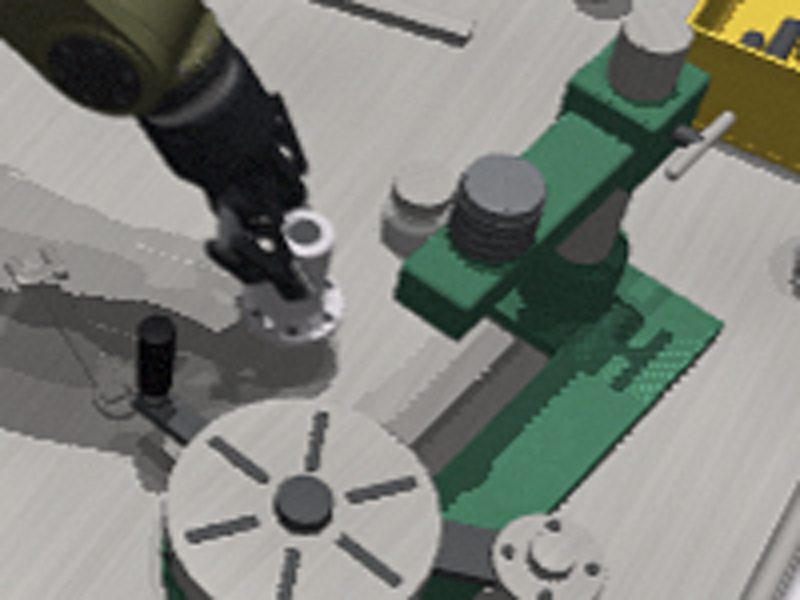

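```bash
python3 -m handwheel '[{"dp":[0,0,20],"turn":[0,0,0],"claw":0},{"dp":[0,0,30],"turn":[0,0,0],"claw":0},{"dp":[0,0,30],"turn":[0,0,0],"claw":0},{"dp":[0,0,30],"turn":[0,0,0],"claw":0},{"dp":[0,0,20],"turn":[0,0,0],"claw":0},{"dp":[0,-15,0],"turn":[0,0,-2],"claw":0},{"dp":[0,-30,0],"turn":[0,0,-3],"claw":0},{"dp":[9,-30,0],"turn":[0,0,-3],"claw":0},{"dp":[9,-30,0],"turn":[0,0,-3],"claw":0},{"dp":[9,-30,0],"turn":[0,0,-3],"claw":0}]'
python3 -m handwheel '[{"dp":[9,-35,0],"turn":[0,0,-3],"claw":0},{"dp":[9,-35,0],"turn":[0,0,-3],"claw":0},{"dp":[9,-35,0],"turn":[0,0,-3],"claw":0},{"dp":[9,-35,0],"turn":[0,0,-3],"claw":0},{"dp":[9,-35,0],"turn":[0,0,-3],"claw":0},{"dp":[9,-35,0],"turn":[0,0,-3],"claw":0},{"dp":[9,-35,0],"turn":[0,0,-3],"claw":0},{"dp":[9,-30,0],"turn":[0,0,-3],"claw":0},{"dp":[9,-20,0],"turn":[0,0,-3],"claw":0},{"dp":[0,0,0],"turn":[0,0,0],"claw":0}]'; python3 st.py 653.7 -264.6 62.5 31 -22
```

```text
time: 8.35
tool_pos: [546.6, 46.4, 281.8]
tool_rot: [-3.003, -0.138, -0.829]
contact_force: [0.9, -0.5, -3.5]
finger_gap: 38.3
grip_force: 61.2
time: 9.35
tool_pos: [627.6, -249.5, 281.0]
tool_rot: [2.881, -0.556, 0.794]
contact_force: [0.6, -0.6, -4.2]
finger_gap: 38.6
grip_force: 61.1
tilt 30.8 yaw -21.9 y [-0.372 -0.928  0.001] [ 627.6 -249.5  281. ] [-0.44  0.42  1.47  0.04  0.71  1.49] [ 0.6 -0.6 -4.2] 38.63167251422273 61.14407300949097 9.35
go [   1.4   -5.2 -173.8]
turn [-0.  -0.2 -0.1] go after [   1.3   -5.1 -173.9]
```

```bash
python3 -m handwheel '[{"dp":[1,-5,-15],"turn":[0,0,0],"claw":0},{"dp":[0,0,-30],"turn":[0,0,0],"claw":0},{"dp":[0,0,-30],"turn":[0,0,0],"claw":0},{"dp":[0,0,-30],"turn":[0,0,0],"claw":0},{"dp":[0,0,-25],"turn":[0,0,0],"claw":0},{"dp":[0,0,-15],"turn":[0,0,0],"claw":0},{"dp":[0,0,-10],"turn":[0,0,0],"claw":0},{"dp":[0,0,-5],"turn":[0,0,0],"claw":0},{"dp":[0,0,0],"turn":[0,0,0],"claw":0},{"dp":[0,0,0],"turn":[0,0,0],"claw":0}]'; python3 st.py 653.7 -264.6 62.5
python3 - <<'E'
from h import *
t=snap('scene','s4')
i=cv2.cvtColor(t['frame'],cv2.COLOR_RGB2BGR)[270:400,240:400]
cv2.imwrite('pics/c5.png',cv2.resize(i,(720,585),interpolation=cv2.INTER_CUBIC))
E
```

```text
time: 10.35
tool_pos: [629.4, -251.8, 124.2]
tool_rot: [2.882, -0.548, 0.8]
contact_force: [0.3, -0.1, -3.3]
finger_gap: 38.7
grip_force: 61.4
tilt 31.1 yaw -21.6 y [-0.367 -0.93   0.001] [ 629.4 -251.8  124.2] [-0.44  0.62  1.57  0.08  0.41  1.44] [ 0.3 -0.1 -3.3] 38.679971039680744 61.411070823669434 10.35
go [ -0.6  -2.9 -17.1]
```

View pics/c5.png

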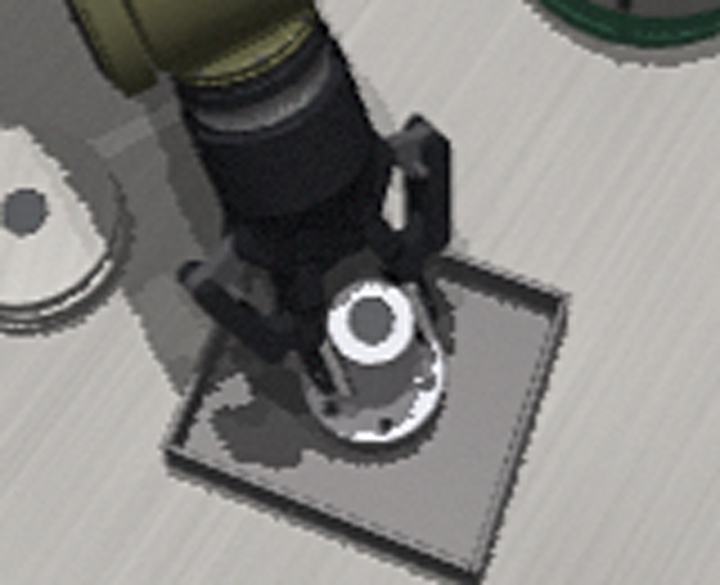

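The hub hangs upright over the tray, well inside the walls. I lower it slowly.

```bash
python3 -m handwheel '[{"dp":[0,-1,-3],"turn":[0,0,0],"claw":0},{"dp":[0,-1,-3],"turn":[0,0,0],"claw":0},{"dp":[0,-1,-3],"turn":[0,0,0],"claw":0},{"dp":[0,0,-2],"turn":[0,0,0],"claw":0},{"dp":[0,0,-2],"turn":[0,0,0],"claw":0},{"dp":[0,0,-1],"turn":[0,0,0],"claw":0},{"dp":[0,0,0],"turn":[0,0,0],"claw":0},{"dp":[0,0,0],"turn":[0,0,0],"claw":0}]'
```

```text
time: 11.2
tool_pos: [629.1, -254.7, 109.2]
tool_rot: [2.883, -0.548, 0.798]
contact_force: [0.1, 0.6, -4.5]
finger_gap: 39.0
grip_force: 61.4
```

```bash
python3 -m handwheel '[{"dp":[0,0,-0.7],"turn":[0,0,0],"claw":0},{"dp":[0,0,-0.7],"turn":[0,0,0],"claw":0},{"dp":[0,0,0],"turn":[0,0,0],"claw":0}]'
```

```text
time: 11.5
tool_pos: [629.0, -254.6, 107.6]
tool_rot: [2.883, -0.548, 0.798]
contact_force: [0.2, 0.2, -4.2]
finger_gap: 38.9
grip_force: 61.4
```

```bash
python3 -m handwheel '[{"dp":[0,0,-0.5],"turn":[0,0,0],"claw":0},{"dp":[0,0,0],"turn":[0,0,0],"claw":0}]';python3 -m handwheel '[{"dp":[0,0,-0.5],"turn":[0,0,0],"claw":0},{"dp":[0,0,0],"turn":[0,0,0],"claw":0}]'
```

```text
time: 11.7
tool_pos: [629.2, -254.7, 107.5]
tool_rot: [2.882, -0.548, 0.799]
contact_force: [-1.2, 1.2, -1.4]
finger_gap: 38.4
grip_force: 61.8
time: 11.9
tool_pos: [629.3, -254.8, 107.4]
tool_rot: [2.882, -0.548, 0.8]
contact_force: [-2.9, 0.6, 4.8]
finger_gap: 38.5
grip_force: 62.2
```

```bash
python3 -m handwheel '[{"dp":[0,0,0],"turn":[0,0,0],"claw":50},{"dp":[0,0,0],"turn":[0,0,0],"claw":60},{"dp":[0,0,0],"turn":[0,0,0],"claw":75},{"dp":[0,0,0],"turn":[0,0,0],"claw":75},{"dp":[0,0,0],"turn":[0,0,0],"claw":75}]'; python3 st.py
```

```text
time: 12.4
tool_pos: [629.0, -254.7, 106.7]
tool_rot: [2.883, -0.548, 0.798]
contact_force: [-0.8, 0.6, -0.4]
finger_gap: 63.9
grip_force: 0.0
tilt 31.0 yaw -21.6 y [-0.367 -0.93   0.001] [ 629.  -254.7  106.7] [-0.45  0.65  1.57  0.1   0.38  1.42] [-0.8  0.6 -0.4] 63.871253590377 0.0 12.4
```

```bash
python3 -m handwheel '[{"dp":[-5,2,8.5],"turn":[0,0,0],"claw":75},{"dp":[-9.6,3.8,17],"turn":[0,0,0],"claw":75},{"dp":[-9.6,3.8,17],"turn":[0,0,0],"claw":75},{"dp":[-9.6,3.8,17],"turn":[0,0,0],"claw":75},{"dp":[-9.6,3.8,17],"turn":[0,0,0],"claw":75},{"dp":[-5,3,30],"turn":[0,0,0],"claw":75},{"dp":[0,10,35],"turn":[0,0,2.9],"claw":75},{"dp":[-5,25,10],"turn":[0,0,2.9],"claw":75},{"dp":[-5,25,0],"turn":[0,0,2.9],"claw":75},{"dp":[-5,25,0],"turn":[0,0,2.9],"claw":75}]'; python3 st.py 511 67 160 0 -10
python3 - <<'E'
from h import *
t=snap('scene','s5')
V=cloud(t)
m=(np.hypot(V[...,0]-654,V[...,1]+264)<60)&(V[...,2]>77)&(V[...,2]<95);q=V[m]; print(len(q),q.mean(0),np.ptp(q,axis=0))
m=(np.hypot(V[...,0]-512,V[...,1]-67)<30)&(V[...,2]>85)&(V[...,2]<130);b=V[m]
from scipy.optimize import least_squares
print(least_squares(lambda c:np.hypot(b[:,0]-c[0],b[:,1]-c[1])-12,[512,67],loss='soft_l1').x,len(b))
cv2.imwrite('pics/c6.png',cv2.cvtColor(t['frame'],cv2.COLOR_RGB2BGR))
E
```

```text
time: 13.4
tool_pos: [565.0, -148.6, 259.3]
tool_rot: [2.972, -0.256, 0.825]
contact_force: [0.3, 0.2, -0.8]
finger_gap: 64.0
grip_force: 0.0
tilt 31.0 yaw -10.0 y [-0.171 -0.985  0.001] [ 565.  -148.6  259.3] [-0.35  0.25  1.75  0.16  0.61  1.29] [ 0.3  0.2 -0.8] 64.03747799252854 0.0 13.4
go [-80.4 220.2 -54.8]
turn [ 5.4 30.6 -0.2] go after [-54.  215.6 -47.3]
292 [ 656.306322   -267.97455017   82.80179798] [39.32094526 39.05764272  9.45090686]
[511.67798456  68.8866107 ] 98
```

View pics/c6.png

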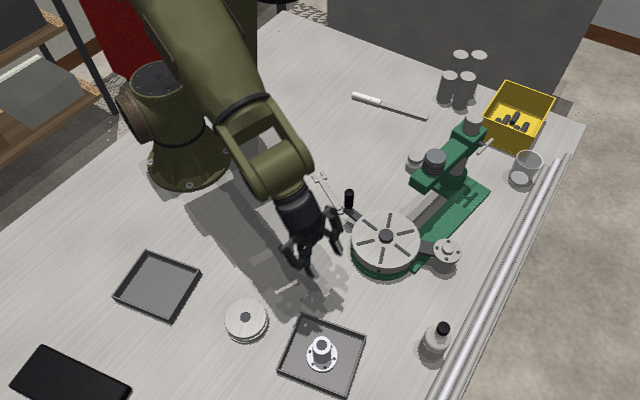

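The hub stands upright in the tray at (320,352), and the knob is at (349,197). Next I move above the knob with the tool vertical.

```bash
python3 -m handwheel '[{"dp":[-7,30,0],"turn":[0.9,5.1,0],"claw":75},{"dp":[-7,30,0],"turn":[0.9,5.1,0],"claw":75},{"dp":[-10,35,0],"turn":[0.9,5.1,0],"claw":75},{"dp":[-10,40,0],"turn":[0.9,5.1,0],"claw":75},{"dp":[-10,40,0],"turn":[0.9,5.1,0],"claw":75},{"dp":[-10,42,0],"turn":[0.9,5.1,0],"claw":75},{"dp":[0,0,0],"turn":[0,0,0],"claw":75},{"dp":[0,0,0],"turn":[0,0,0],"claw":75}]'; python3 st.py 511 68 115 0 -10
```

```text
time: 14.25
tool_pos: [511.5, 67.9, 258.5]
tool_rot: [3.13, -0.27, -0.002]
contact_force: [0.1, -0.6, 0.2]
finger_gap: 64.3
grip_force: 0.0
tilt 0.1 yaw -171.0 y [-0.171 -0.985  0.   ] [511.5  67.9 258.5] [ 0.06  0.27  1.67 -0.    1.2   1.8 ] [ 0.1 -0.6  0.2] 64.31763592032212 0.0 14.25
go [ -0.4   0.1 -91.5]
turn [ 0.  -0.1 -0.1] go after [ -0.5   0.1 -91.5]
```

Lower by 91 mm, then close gradually and watch for an off-centre grip.

```bash
python3 -m handwheel '[{"dp":[0,0,-25],"turn":[0,0,0],"claw":75},{"dp":[0,0,-25],"turn":[0,0,0],"claw":75},{"dp":[0,0,-25],"turn":[0,0,0],"claw":75},{"dp":[0,0,-16],"turn":[0,0,0],"claw":65},{"dp":[0,0,0],"turn":[0,0,0],"claw":55},{"dp":[0,0,0],"turn":[0,0,0],"claw":45},{"dp":[0,0,0],"turn":[0,0,0],"claw":40},{"dp":[0,0,0],"turn":[0,0,0],"claw":36},{"dp":[0,0,0],"turn":[0,0,0],"claw":34}]'; python3 -m handwheel '[{"dp":[0,0,0],"turn":[0,0,0],"claw":32},{"dp":[0,0,0],"turn":[0,0,0],"claw":30},{"dp":[0,0,0],"turn":[0,0,0],"claw":28},{"dp":[0,0,0],"turn":[0,0,0],"claw":15},{"dp":[0,0,0],"turn":[0,0,0],"claw":0},{"dp":[0,0,0],"turn":[0,0,0],"claw":0}]'; python3 st.py 511 68 115 0 -10
python3 - <<'E'
import numpy as np
# arc about the axis: knob at angle th in the world
A=np.array([634,42.]); K=np.array([511.3,67.9]); r=K-A; print(np.hypot(*r),np.degrees(np.arctan2(r[1],r[0])))
P=[A+np.array([[np.cos(a),-np.sin(a)],[np.sin(a),np.cos(a)]])@r for a in np.radians(np.arange(0,61,3))]
print(np.diff(P,axis=0).round(1).tolist())
E
```

```text
time: 15.15
tool_pos: [511.8, 67.5, 167.9]
tool_rot: [-3.13, 0.272, 0.001]
contact_force: [0.5, -0.0, 0.4]
finger_gap: 29.0
grip_force: 0.0
time: 15.75
tool_pos: [511.7, 67.6, 167.5]
tool_rot: [3.13, -0.272, -0.003]
contact_force: [-2.2, 1.2, 5.6]
finger_gap: 22.7
grip_force: 58.5
tilt 0.1 yaw 175.6 y [-0.173 -0.985  0.   ] [511.7  67.6 167.5] [0.06 0.39 1.75 0.   1.01 1.8 ] [-2.2  1.2  5.6] 22.736082929122205 58.547953963279724 15.75
go [-0.6  0.4 -0.5]
turn [-0.  -0.1 -0.1] go after [-0.7  0.4 -0.5]
125.40374795037027 168.0807515844676
[[-1.2, -6.5], [-0.8, -6.5], [-0.5, -6.5], [-0.2, -6.6], [0.2, -6.6], [0.5, -6.5], [0.9, -6.5], [1.2, -6.5], [1.5, -6.4], [1.9, -6.3], [2.2, -6.2], [2.5, -6.1], [2.8, -5.9], [3.1, -5.8], [3.4, -5.6], [3.7, -5.4], [4.0, -5.2], [4.3, -5.0], [4.5, -4.8], [4.8, -4.5]]
```

```bash
python3 -m handwheel '[{"dp":[-1.2,-6.5,0],"turn":[0,0,3],"claw":0},{"dp":[-0.8,-6.5,0],"turn":[0,0,3],"claw":0},{"dp":[-0.5,-6.5,0],"turn":[0,0,3],"claw":0},{"dp":[-0.2,-6.6,0],"turn":[0,0,3],"claw":0},{"dp":[0.2,-6.6,0],"turn":[0,0,3],"claw":0},{"dp":[0.5,-6.5,0],"turn":[0,0,3],"claw":0}]'
```

```text
time: 16.35
tool_pos: [511.0, 28.5, 167.5]
tool_rot: [-3.133, -0.224, -0.004]
contact_force: [19.2, 6.3, -8.3]
finger_gap: 22.9
grip_force: 59.0
```

```bash
python3 -m handwheel '[{"dp":[1.7,-6.4,0],"turn":[0,0,3],"claw":0},{"dp":[2,-6.4,0],"turn":[0,0,3],"claw":0},{"dp":[2.2,-6.4,0],"turn":[0,0,3],"claw":0}]';  python3 st.py
```

```text
time: 16.65
tool_pos: [515.7, 9.1, 167.5]
tool_rot: [3.106, 0.469, -0.002]
contact_force: [-1.9, 1.9, 5.2]
finger_gap: 22.5
grip_force: 60.3
tilt 0.1 yaw -159.6 y [ 0.295 -0.955  0.   ] [515.7   9.1 167.5] [-0.05  0.38  1.75 -0.    1.01  1.22] [-1.9  1.9  5.2] 22.48996304308363 60.281930565834045 16.65
```

```bash
python3 -m handwheel '[{"dp":[2.2,-6.2,0],"turn":[0,0,3],"claw":0},{"dp":[2.5,-6.1,0],"turn":[0,0,3],"claw":0},{"dp":[2.8,-6,0],"turn":[0,0,3],"claw":0},{"dp":[3.1,-5.9,0],"turn":[0,0,3],"claw":0}]';  python3 st.py
```

```text
time: 17.05
tool_pos: [526.5, -15.5, 167.5]
tool_rot: [3.039, 0.791, -0.002]
contact_force: [2.3, -0.5, 2.6]
finger_gap: 22.7
grip_force: 60.0
tilt 0.1 yaw -114.5 y [ 0.488 -0.873  0.001] [526.5 -15.5 167.5] [-0.1   0.41  1.72 -0.    1.01  0.96] [ 2.3 -0.5  2.6] 22.65154895036055 60.0446355342865 17.05
```

```bash
python3 -m handwheel '[{"dp":[3.4,-5.7,0],"turn":[0,0,3],"claw":0},{"dp":[3.7,-5.5,0],"turn":[0,0,3],"claw":0},{"dp":[4,-5.3,0],"turn":[0,0,3],"claw":0},{"dp":[4.2,-5.1,0],"turn":[0,0,3],"claw":0}]';  python3 st.py
python3 - <<'E'
import numpy as np
# circle through the knob positions so far
P=np.array([[511.7,67.6],[515.7,9.1],[526.5,-15.5]]); 
from plant import robot
P=np.vstack([P,robot.sense()['tool_pos'][:2]])
from scipy.optimize import least_squares
c=least_squares(lambda c:np.hypot(*(P-c).T)-125,[634,42]).x; print(c,np.hypot(*(P-c).T)); a=np.degrees(np.arctan2(*(P-c).T[::-1]))%360; print(a-a[0])
e=np.radians(a[0]+60); print('end',c+125*np.array([np.cos(e),np.sin(e)]))
E
```

```text
time: 17.45
tool_pos: [541.9, -37.1, 167.5]
tool_rot: [2.939, 1.104, -0.001]
contact_force: [3.5, -0.1, 1.8]
finger_gap: 22.4
grip_force: 60.1
tilt 0.1 yaw -93.3 y [ 0.658 -0.753  0.001] [541.9 -37.1 167.5] [-0.14  0.44  1.68 -0.    1.03  0.72] [ 3.5 -0.1  1.8] 22.384592251901303 60.09589970111847 17.45
[634.94219149  46.5283823 ] [125.0305996  124.97833426 124.9288962  125.07022941]
[ 0.         27.12877043 39.47179616 51.65472015]
end [555.09208657 -49.64313502]
```

```bash
python3 -m handwheel '[{"dp":[4.2,-4.5,0],"turn":[0,0,3],"claw":0},{"dp":[4.5,-4.2,0],"turn":[0,0,3],"claw":0},{"dp":[4.5,-3.8,0],"turn":[0,0,3],"claw":0},{"dp":[0,0,0],"turn":[0,0,0],"claw":0},{"dp":[0,0,0],"turn":[0,0,0],"claw":0}]';  python3 st.py
```

```text
time: 17.95
tool_pos: [554.8, -49.5, 167.5]
tool_rot: [2.846, 1.326, -0.002]
contact_force: [1.5, -4.2, 4.5]
finger_gap: 23.0
grip_force: 60.4
tilt 0.1 yaw -93.6 y [ 0.765 -0.643  0.001] [554.8 -49.5 167.5] [-0.15  0.46  1.63 -0.    1.04  0.55] [ 1.5 -4.2  4.5] 22.962914515787244 60.36480724811554 17.95
```

Release slowly, then lift clear.

```bash
python3 -m handwheel '[{"dp":[0,0,0],"turn":[0,0,0],"claw":32},{"dp":[0,0,0],"turn":[0,0,0],"claw":50},{"dp":[0,0,0],"turn":[0,0,0],"claw":70},{"dp":[0,0,0],"turn":[0,0,0],"claw":75},{"dp":[0,0,10],"turn":[0,0,0],"claw":75},{"dp":[0,0,30],"turn":[0,0,0],"claw":75},{"dp":[0,0,40],"turn":[0,0,0],"claw":75},{"dp":[0,0,40],"turn":[0,0,0],"claw":75},{"dp":[-40,0,20],"turn":[0,0,0],"claw":75},{"dp":[-40,0,0],"turn":[0,0,0],"claw":75}]'
python3 -m handwheel '[{"dp":[-40,-10,0],"turn":[0,0,0],"claw":75},{"dp":[-40,-10,0],"turn":[0,0,0],"claw":75},{"dp":[0,0,0],"turn":[0,0,0],"claw":75},{"dp":[0,0,0],"turn":[0,0,0],"claw":75}]'
python3 - <<'E'
from h import *
from scipy.optimize import least_squares
t=snap('scene','s6'); V=cloud(t)
m=(np.hypot(V[...,0]-555,V[...,1]+49)<30)&(V[...,2]>85)&(V[...,2]<130);b=V[m]
print(least_squares(lambda c:np.hypot(b[:,0]-c[0],b[:,1]-c[1])-12,[555,-49],loss='soft_l1').x,len(b))
m=(np.hypot(V[...,0]-654,V[...,1]+264)<60)&(V[...,2]>77)&(V[...,2]<95);q=V[m]; print(len(q),q.mean(0))
cv2.imwrite('pics/c7.png',cv2.cvtColor(t['frame'],cv2.COLOR_RGB2BGR))
E
python3 st.py
```

```text
time: 18.95
tool_pos: [474.2, -49.2, 310.4]
tool_rot: [2.843, 1.328, 0.004]
contact_force: [0.1, -0.8, 1.2]
finger_gap: 64.1
grip_force: 0.0
time: 19.35
tool_pos: [394.5, -69.3, 308.3]
tool_rot: [2.845, 1.327, 0.0]
contact_force: [0.1, -0.2, 0.4]
finger_gap: 64.0
grip_force: 0.0
[553.98157255 -49.78629869] 101
292 [ 656.31972402 -268.00274721   82.83258726]
tilt 0.1 yaw -78.5 y [ 0.767 -0.642  0.002] [395.  -69.2 308. ] [-0.26 -0.04  1.9  -0.    1.29  0.43] [ 0.4 -0.1  0.1] 63.91806595276396 0.0 19.4
```

View pics/c7.png

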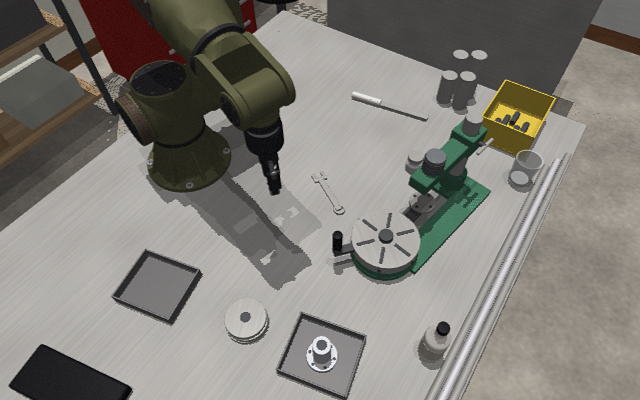

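The blank is under the drill at (424,204), the knob is one notch on at (338,242), the hub is upright in the tray at (320,352), and the bystanders have not moved. I hand it in.

```bash
python3 -c "
from plant import robot
print(robot.close_job())"
```

```text
the job is handed in; nothing more can be done
None
```

The job is handed in at about 19.4 s of the 61 s allowed: the hub stands upright in the leftmost grey tray, the index table has turned one notch (about 60°) counter-clockwise so the blank rests under the drill, and the last camera picture shows the other things where they were.

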